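Sort the bench-top handful into the trays

TASK

Sort the things standing on the white sheet into the trays behind it: the two reagent bottles into the green tray, the two amber dropper bottles into the yellow tray, and the black microscope eyepiece into the white tray, each standing upright on the tray floor in a bay of its own (either bay will do). Set them down gently without tipping or dropping any, and do not shift the timer and the culture dish at the sides.

Things in the scene. Friction and masses are not known exactly. Their poses are not given: they have to be found in the camera images.
- bottle_a: small clear reagent bottle with pale contents, a paper label and a black screw cap, one of two of a kind, loose, about 0.18 kg. Standing; round body 47 mm in diameter up to 60 mm high, then a shoulder and the cap; 102 mm high in all. Origin: centre of its underside, z up. Grip the body across its diameter at about 50 mm height
- bottle_b: small clear reagent bottle with pale contents, a paper label and a black screw cap, the other of the two, loose, about 0.18 kg. Standing; round body 47 mm in diameter up to 60 mm high, then a shoulder and the cap; 102 mm high in all. Origin: centre of its underside, z up. Grip the body across its diameter at about 50 mm height
- dropper_a: small amber dropper bottle with a black bulb top and a label with a red band, one of two alike, loose, about 0.05 kg. Standing; round body 29 mm in diameter up to about 55 mm high, narrower above; 93 mm high in all. Origin: centre of its underside, z up. Grip the body across its diameter at about 42 mm height
- dropper_b: small amber dropper bottle with a black bulb top and a label with a red band, the other of the two, loose, about 0.05 kg. Standing; round body 29 mm in diameter up to about 55 mm high, narrower above; 93 mm high in all. Origin: centre of its underside, z up. Grip the body across its diameter at about 42 mm height
- eyepiece: black microscope eyepiece standing on its cap, loose, about 0.11 kg; round, 38 mm across, 56 mm high. Origin: centre of its underside, z up. Grip it at about 40 mm height. It and the four bottles start upright in any order, over 90 mm apart between centres, on a white sheet (2 mm thick, 150 x 720 mm, long side along y) in front of the trays
- tray_green: green plastic tray for the two reagent bottles, fixed, 86 (its x) x 158 mm (its y), walls 18 mm high, 4 mm thick; floor top 3 mm up. A divider 14 mm high, 4 mm thick makes two bays of 78 x 73 mm centred at y = +38.5 and -38.5 mm. Origin: centre of underside, on the bench top; z up. The three trays differ in colour only; any order, turned up to 0.25 rad
- tray_yellow: yellow plastic tray for the two dropper bottles, fixed, 86 (its x) x 158 mm (its y), walls 18 mm high, 4 mm thick; floor top 3 mm up. A divider 14 mm high, 4 mm thick makes two bays of 78 x 73 mm centred at y = +38.5 and -38.5 mm. Origin: centre of underside, on the bench top; z up. The three trays differ in colour only; any order, turned up to 0.25 rad
- tray_white: white plastic tray for the eyepiece, fixed, 86 (its x) x 158 mm (its y), walls 18 mm high, 4 mm thick; floor top 3 mm up. A divider 14 mm high, 4 mm thick makes two bays of 78 x 73 mm centred at y = +38.5 and -38.5 mm. Origin: centre of underside, on the bench top; z up. The three trays differ in colour only; any order, turned up to 0.25 rad
- timer: white lab timer with grey and orange keys, 62 x 68 x 19 mm, loose, beside the left end of the sheet; a bystander, to be left alone. Origin: centre of its underside
- dish: clear round culture dish with a cream filling, 63 mm across, 16 mm high, loose, beside the right end of the sheet; a bystander, to be left alone. Origin: centre of its underside
Things that resemble listed ones, but are neither listed nor needed, are in the scene too. What is shaped like the dropper_a but blue is not meant.

How it is judged:
By the outcome, as a careful person would: the job done as asked, in the order asked, and still so for the second after the job is handed in, with the robot touching nothing.
It also fails if it takes over 106 s, if anything falls off the work surface, if the arm or the gripper's body presses on something with over 40 N, if the wrist force passes 120 N, or if a joint passes its speed limit or range.

ROBOT

A 6-joint arm with a two-finger parallel gripper is mounted at the origin on a cart in front of the work surface, level with it; the furniture and walls round the work are solid. World frame = base frame: x ahead of the robot, y to its left, z up, the work surface at z = 0. Lengths are in m, angles in rad, forces in N, time in s.
With the tool pointing down it reaches from about 0.325 to 0.775 m from the base axis. Payload 5.5 kg.
Tool frame: the origin (TCP) lies on the front face of the gripper's body, between the roots of the fingers; the fingertips stand 80 mm ahead of it and the grasp point (between the pads) lies 61 mm ahead of it; z points along the fingers, y is the line along which they close (so a half turn about z gives the same grasp; the last joint's range is limited). The gripper opens to 88 mm and grips with 3 to 60 N. Pads are 20 mm wide; open, the fingers measure 115 mm over their backs; the gripper's body (75 mm by 178 mm) begins 61 mm behind the grasp point.
Start: joints at [-1.219, 0.091, 1.231, -0, 1.82, -0.057], TCP at [0.239, -0.551, 0.303] pointing down, gripper open.
Joint ranges: [-2.87, 2.87], [-0.86, 2.18], [0.17, 2.46], [-1.51, 4.65], [0.06, 2.69], [-2.65, 2.65]. Speed limits (rad/s): [2.57, 2.57, 3.01, 3.14, 3.14, 3.14].

INTERFACE

Orientations are given as a unit quaternion [w, x, y, z].
In Python, from bench import * gives the robot as it stands.
- The arm moves only by the shell command python3 -m handwheel 'ROWS' [OPENING] [FORCE]. ROWS is JSON, a list of rows, each an object of numbers: "x", "y", "z": the shift along the tool's x, y, z in mm; "roll": the turn about the tool's z in rad. In form: [{"x": .., "y": .., "z": .., "roll": ..}, ...]. A call has 1 to 5 rows; each row is the pose to reach, as a shift and turn from the pose commanded when the call began, along the tool's axes at that moment; what a row does not reach only later rows make up. A row lasts 1/10 s, in which the tool goes at most 50 mm and 8.59 degrees, less where a joint would pass 70% of its speed; a pose out of reach is approached as far as the arm can. A call with a gripper value outside its range is refused whole. OPENING is the gripper command: -1 is shut, 1 is fully open, values between are in proportion, set as the call begins (- or left out, the last holds). The fingers move at their own pace and stop on an object; FORCE is the grip in N (left out, the last holds). Time passes only in rows, so rows that repeat a pose let the fingers close. It gives the time, the measured TCP pose, the force, the opening and the grip force at its end, in the units of the state.
- read_state(): the state, without advancing time (a new reading comes with each control period).
- grab_frame(name): name is "side" or "top"; returns a dict with "color" (420x560x3 uint8, blue, green, red), "camera_matrix" (3x3 intrinsics, pixels), "position" and "orientation" of the camera in the world. Camera axes: x right, y down, z forward; pixel columns grow to the right and rows downward; lengths in m; the calibration is good to about 2 mm. A picture is of the moment at which its call begins. There is no depth.
- close_job(): hands the job in; it is judged then, once.
The state is a dict: "clock": time; "q": joint angles; "qd": joint speeds; "joint_torque": joint torques, N m; "eef_pos": TCP position; "tcp_rot": TCP orientation; "wrist_force": force on the tool from outside, world axes, zero at the start; "torque": the same for the moment, N m; "width": finger opening in m; "grip_force": force on a finger pad.
Only numpy, scipy, OpenCV 4.12 (cv2) and the standard library are available. Lean on these libraries where they do the work, as an engineer would, in place of code of your own. Each camera call takes 0.05 s, during which the arm holds its last target. There are 200 camera calls.

## Working session

There is one attempt and no reset: what is moved stays moved. The work goes in short steps, Python scripts to look and compute and a shell command to move; the robot and the scene stay as the last step left them, time stands still between calls to the robot, and variables do not carry over. Pictures are saved under pics/ and viewed, at most 14 in all, crops included, and the job is handed in when it is done.

```bash
ls; mkdir -p pics; python3 - <<'E'
from bench import *
import cv2,numpy as np
for n in("top","side"):
    f=grab_frame(n); cv2.imwrite(f"pics/{n}0.png",f["color"]); np.save(f"pics/{n}0.npy",f,allow_pickle=True)
    print(n,f["camera_matrix"],f["position"],f["orientation"])
s=read_state();print(s)
E
```

```text
pics
top [[431.27906726   0.         280.15844452]
 [  0.         431.27906726 212.72223921]
 [  0.           0.           1.        ]] [0.28137063 0.00345663 1.38856557] [ 0.05633917 -0.69570328  0.7140461  -0.05441516]
side [[393.617878     0.         281.31838818]
 [  0.         393.617878   208.09249563]
 [  0.           0.           1.        ]] [0.16971702 0.89339075 0.64367063] [ 0.08221543 -0.14271542  0.86647235 -0.47127338]
{'clock': 0.1, 'q': array([-1.21868044e+00,  9.17861356e-02,  1.23174732e+00, -2.19071397e-05,
        1.81976637e+00, -5.67039380e-02]), 'qd': array([ 0.00048052, -0.0002367 , -0.00105885, -0.00212376, -0.00042214,
        0.00048566]), 'joint_torque': array([ 3.57410812e-03, -4.47855914e+01, -4.07572031e+01,  7.01200264e-02,
        2.84064113e-02, -1.19624628e-04]), 'eef_pos': array([ 0.23846751, -0.55045092,  0.30162853]), 'tcp_rot': array([-8.42725799e-04,  9.79181125e-01,  2.02986687e-01, -1.36123864e-04]), 'wrist_force': array([ 0.34679401,  0.42151505, -0.58698433]), 'torque': array([-0.03468356, -0.06082122,  0.02477878]), 'grip_force': 0.0, 'width': 0.08784133516057094}
```

View pics/top0.png

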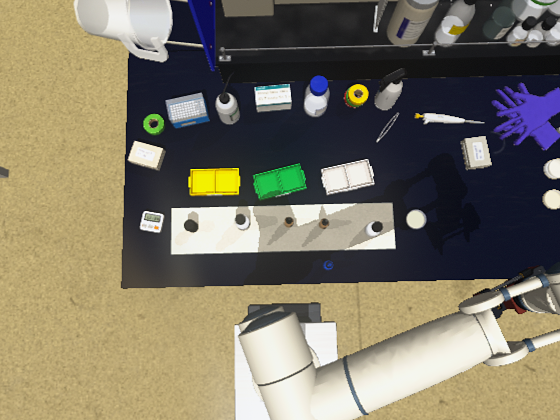

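View pics/side0.png

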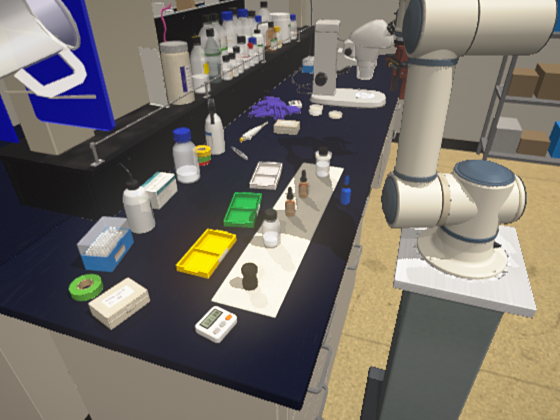

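Top view: eyepiece at (191,226), reagent bottles at (243,222) and (376,229), and amber droppers at (289,222) and (324,224). The blue dropper lookalike stands off the sheet at (328,266). Trays: yellow (214,182), green (280,181), white (347,177). The side view agrees. I'll confirm with an enlarged crop and measure.

```bash
cat > h.py <<'E'
from bench import *
import cv2,numpy as np
from scipy.spatial.transform import Rotation as R
def ray(f,u,v):
    q=np.array(f["orientation"]); r=R.from_quat(q[[1,2,3,0]])
    d=np.linalg.solve(f["camera_matrix"],[u,v,1.]); return np.array(f["position"]),r.apply(d)
def onz(f,u,v,z):
    p,d=ray(f,u,v); return p+d*(z-p[2])/d[2]
def proj(f,P):
    q=np.array(f["orientation"]); r=R.from_quat(q[[1,2,3,0]])
    c=f["camera_matrix"]@r.inv().apply(np.array(P)-f["position"]); return c[:2]/c[2]
def load(n): return np.load(f"pics/{n}.npy",allow_pickle=True).item()
def blobs(m,amin=10):
    n,l,s,c=cv2.connectedComponentsWithStats(m.astype(np.uint8)); return [(c[i],s[i],l==i) for i in range(1,n) if s[i][4]>=amin]
E
python3 - <<'E'
from h import *
t=load("top0");s=load("side0")
a=cv2.resize(t["color"][150:280,130:440],None,fx=2.5,fy=2.5,interpolation=cv2.INTER_CUBIC)
b=cv2.resize(s["color"][140:310,210:370],None,fx=1.6,fy=1.6,interpolation=cv2.INTER_CUBIC)
c=np.zeros((600,775,3),np.uint8);c[:325]=a;c[326:326+b.shape[0],:b.shape[1]]=b;cv2.imwrite("pics/crop1.png",c)
hsv=cv2.cvtColor(t["color"],cv2.COLOR_BGR2HSV);H,S,V=cv2.split(hsv)
def tray(m,name):
    for c,st,l in blobs(m,300):
        if 160<c[1]<200 and 180<c[0]<390:
            rc=cv2.minAreaRect(np.argwhere(l)[:,::-1].astype(np.float32))
            B=np.array([onz(t,*p,0.018)for p in cv2.boxPoints(rc)])
            e=[np.linalg.norm(B[i]-B[(i+1)%4])*1e3 for i in range(2)]
            L=B[1]-B[0] if e[0]>e[1] else B[2]-B[1]
            print(name,c,B.mean(0).round(4),"size",np.round(e),"yaw",((np.arctan2(-L[0],L[1])+1.57)%3.1416-1.57).round(3))
tray((H>20)&(H<35)&(S>150)&(V>90),"yellow");tray((H>45)&(H<80)&(S>120)&(V>50),"green")
m=(V>150)&(S<70);m[202:]=0;tray(m,"white")
for uv in[(171,208),(172,254),(395,204),(395,249)]:print(onz(t,*uv,.002).round(3))
d=(V<75);d[:205]=0;d[253:]=0
for c,st,l in blobs(d,6):
    if 172<c[0]<393: print("dark",c.round(1),st,onz(t,*c,.1).round(3))
E
```

```text
yellow [213.89948263 181.28381375] [0.6075 0.2172 0.018 ] size [171.  90.] yaw 0.005
green [279.23652695 181.24326347] [0.6018 0.0051 0.018 ] size [172.  90.] yaw 0.225
white [346.98318043 176.31345566] [ 0.6123 -0.2171  0.018 ] size [171.  89.] yaw 0.193
[0.526 0.36  0.002]
[0.376 0.355 0.002]
[ 0.52  -0.371  0.002]
[ 0.373 -0.361  0.002]
dark [240.4 219.2] [236 215   9   9  49] [0.468 0.125 0.1  ]
dark [288.4 220.1] [286 218   6   6  29] [ 0.462 -0.02   0.1  ]
dark [324.3 221.7] [322 219   6   6  26] [ 0.454 -0.128  0.1  ]
dark [190.6 225.7] [184 220  14  12 125] [0.453 0.275 0.1  ]
dark [376.7 226.5] [372 222  10  10  83] [ 0.435 -0.285  0.1  ]
```

View pics/crop1.png

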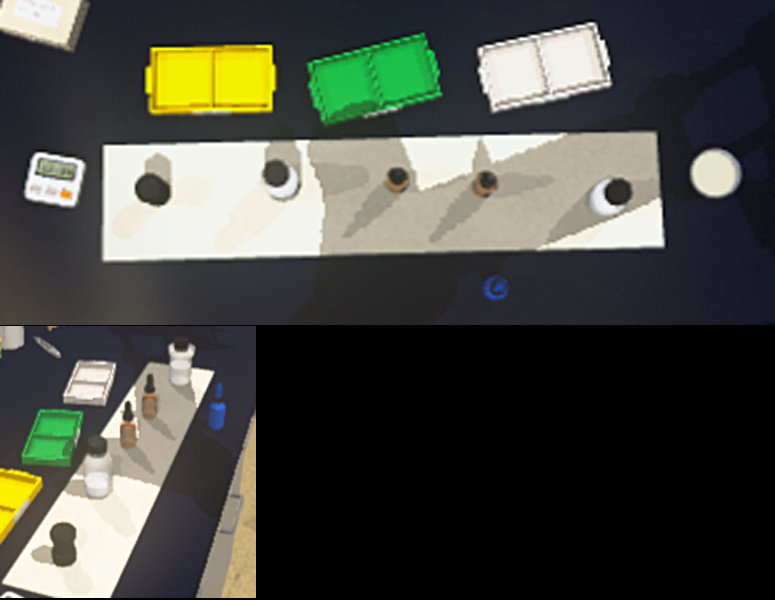

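The crop confirms it. The two clear reagent bottles have black caps, and the two amber droppers stand on the sheet, while the blue lookalike at (328,266) is off it. The black eyepiece is at the left end. Roughly world-align the tool and cross-check the positions against the side view.

```bash
python3 -m handwheel '[{"roll":-0.15},{"roll":-0.3},{"roll":-0.45},{"roll":-0.6},{"roll":-0.75}]' 1 && python3 -m handwheel '[{"roll":-0.14},{"roll":-0.28},{"roll":-0.41},{"roll":-0.41}]'
python3 - <<'E'
from h import *
s=load("side0");t=load("top0")
V=cv2.cvtColor(s["color"],cv2.COLOR_BGR2HSV)[...,2]
print("eye",onz(t,190.6,225.7,.045).round(3))
for n,p in dict(bl=(.468,.125,.103),br=(.435,-.285,.103),da=(.463,-.02,.09),db=(.455,-.128,.09),ey=(.452,.285,.045)).items():
    u,v=proj(s,p);print(n,(u,v))
d=V<70
for c,st,l in blobs(d,15):
    if 235<c[0]<335 and 140<c[1]<300 and st[4]<1500: print(c.round(1),st)
print(read_state()["eef_pos"],read_state()["tcp_rot"])
E
```

```text
eye [0.46  0.287 0.045]
bl (np.float64(270.04667325377454), np.float64(211.21612937313864))
br (np.float64(322.50251183386894), np.float64(148.2805807374701))
da (np.float64(289.75787311239924), np.float64(188.48490896546843))
db (np.float64(303.2780596898079), np.float64(171.90188925280623))
ey (np.float64(252.60401374179142), np.float64(271.0747704972355))
[303.  176.5] [301 171   5  11  37]
[289.4 194.1] [287 188   6  11  36]
[ 0.23846751 -0.55045092  0.30162853] [-8.42725799e-04  9.79181125e-01  2.02986687e-01 -1.36123864e-04]$[0]: bad value
```

```bash
python3 -m handwheel '[{"x":0,"y":0,"z":0,"roll":-0.15},{"x":0,"y":0,"z":0,"roll":-0.3},{"x":0,"y":0,"z":0,"roll":-0.45},{"x":0,"y":0,"z":0,"roll":-0.6},{"x":0,"y":0,"z":0,"roll":-0.75}]' 1 && python3 -m handwheel '[{"x":0,"y":0,"z":0,"roll":-0.14},{"x":0,"y":0,"z":0,"roll":-0.28},{"x":0,"y":0,"z":0,"roll":-0.412},{"x":0,"y":0,"z":0,"roll":-0.412}]' && python3 -m handwheel '[{"x":45,"y":35,"z":0,"roll":0},{"x":90,"y":70,"z":0,"roll":0},{"x":120,"y":105,"z":0,"roll":0},{"x":150,"y":120,"z":0,"roll":0},{"x":160,"y":130,"z":0,"roll":0}]'
```

```text
clock: 0.6
eef_pos: [0.2385, -0.5505, 0.3019]
tcp_rot: [-0.001, 0.835, 0.55, 0.0]
wrist_force: [-0.1, -0.4, -0.3]
width: 0.0878
grip_force: 0.0
clock: 1.0
eef_pos: [0.2385, -0.5505, 0.302]
tcp_rot: [-0.0, 0.707, 0.707, 0.0]
wrist_force: [1.1, -0.1, -0.7]
width: 0.0882
grip_force: 0.0
clock: 1.5
eef_pos: [0.3703, -0.3876, 0.3029]
tcp_rot: [0.0, 0.707, 0.707, 0.001]
wrist_force: [0.1, -0.7, -0.8]
width: 0.0878
grip_force: 0.0
```

```bash
python3 -m handwheel '[{"x":40,"y":25,"z":20,"roll":0},{"x":75,"y":50,"z":45,"roll":0},{"x":95,"y":62,"z":65,"roll":0},{"x":103,"y":65,"z":75,"roll":0},{"x":103,"y":65,"z":75,"roll":0}]'
python3 - <<'E'
from h import *
print(read_state()["eef_pos"])
f=grab_frame("side");t=grab_frame("top")
c=np.hstack([cv2.resize(f["color"][80:280,230:400],None,fx=2.3,fy=2.3),cv2.resize(t["color"][150:280,300:440],None,fx=2.3,fy=460/130)])
cv2.imwrite("pics/c2.png",c);np.save("pics/side1.npy",f,allow_pickle=True);print(c.shape)
E
```

```text
clock: 2.0
eef_pos: [0.4331, -0.2871, 0.2259]
tcp_rot: [-0.002, 0.707, 0.707, -0.0]
wrist_force: [-0.4, 0.3, 0.5]
width: 0.0879
grip_force: 0.0
[ 0.43311605 -0.28714474  0.22588615]
(460, 713, 3)
```

View pics/c2.png

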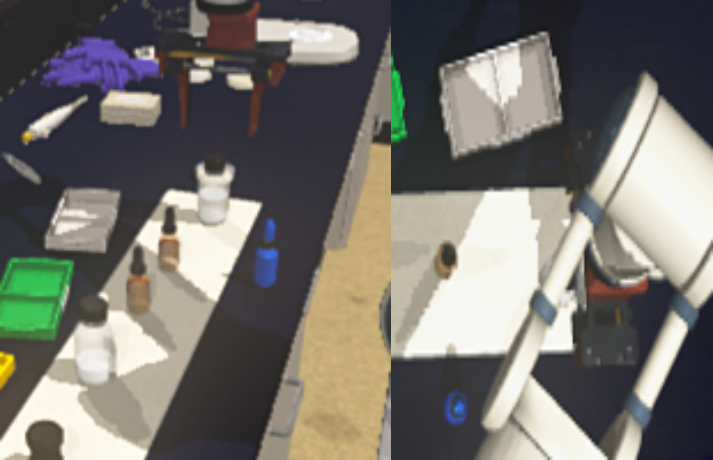

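The gripper is over the right bottle: fingertips at crop (184,125) and (253,128), cap at (214,163). Check the offset numerically.

```bash
python3 - <<'E'
from h import *
s=load("side1");t=load("top0")
for p in[(.433,-.287,.146),(.477,-.287,.146),(.389,-.287,.146),(.435,-.285,.103),(.435,-.285,.03),(.435+.0235,-.285,.03),(.435-.0235,-.285,.03),(.468,.125,.03),(.468,.125,.103)]:
    print(p,((proj(s,p)-[230,80])*2.3).round(1),proj(t,p).round(1))
E
```

```text
(0.433, -0.287, 0.146) [216.  128.6] [381.  225.4]
(0.477, -0.287, 0.146) [185.9 124.9] [380.  210.4]
(0.389, -0.287, 0.146) [246.6 132.3] [381.9 240.5]
(0.435, -0.285, 0.103) [212.8 157. ] [377.  226.5]
(0.435, -0.285, 0.03) [210.4 202.5] [372.  229.4]
(0.4585, -0.285, 0.03) [195.  200.3] [371.6 222.1]
(0.4115, -0.285, 0.03) [225.9 204.8] [372.5 236.8]
(0.468, 0.125, 0.03) [ 93.6 355.7] [242.5 222.5]
(0.468, 0.125, 0.103) [ 92.1 301.8] [240.3 219.2]
```

```bash
python3 -m handwheel '[{"x":2,"y":0,"z":25,"roll":0},{"x":2,"y":0,"z":55,"roll":0},{"x":2,"y":0,"z":85,"roll":0},{"x":2,"y":0,"z":105,"roll":0},{"x":2,"y":0,"z":112,"roll":0}]' && python3 -m handwheel '[{"x":0,"y":0,"z":0,"roll":0},{"x":0,"y":0,"z":0,"roll":0},{"x":0,"y":0,"z":0,"roll":0},{"x":0,"y":0,"z":0,"roll":0},{"x":0,"y":0,"z":0,"roll":0}]' -1 12 && python3 -m handwheel '[{"x":0,"y":0,"z":0,"roll":0},{"x":0,"y":0,"z":0,"roll":0},{"x":0,"y":0,"z":0,"roll":0}]'
```

```text
clock: 2.6
eef_pos: [0.4324, -0.2868, 0.1144]
tcp_rot: [-0.001, 0.708, 0.706, -0.0]
wrist_force: [0.3, -0.4, -0.6]
width: 0.0876
grip_force: 0.0
clock: 3.1
eef_pos: [0.4338, -0.2857, 0.1165]
tcp_rot: [0.001, 0.707, 0.707, 0.0]
wrist_force: [-0.7, -0.6, -0.1]
width: 0.0513
grip_force: 0.0
clock: 3.4
eef_pos: [0.434, -0.2857, 0.1164]
tcp_rot: [0.001, 0.707, 0.707, 0.0]
wrist_force: [1.8, 0.5, 3.8]
width: 0.0465
grip_force: 12.0
```

```bash
python3 -m handwheel '[{"x":0,"y":0,"z":-10,"roll":0},{"x":0,"y":0,"z":-35,"roll":0},{"x":0,"y":0,"z":-65,"roll":0},{"x":5,"y":5,"z":-90,"roll":0},{"x":20,"y":15,"z":-100,"roll":0}]' -1 15 && python3 -m handwheel '[{"x":30,"y":20,"z":-5,"roll":0},{"x":65,"y":45,"z":-10,"roll":0},{"x":100,"y":70,"z":-10,"roll":0},{"x":135,"y":95,"z":-10,"roll":0},{"x":165,"y":115,"z":-10,"roll":0}]' && python3 -m handwheel '[{"x":30,"y":20,"z":0,"roll":0},{"x":50,"y":35,"z":0,"roll":0},{"x":62,"y":44,"z":0,"roll":0},{"x":68,"y":48,"z":5,"roll":0},{"x":69,"y":48,"z":10,"roll":0}]'
```

```text
clock: 3.9
eef_pos: [0.4484, -0.2665, 0.2186]
tcp_rot: [0.001, 0.708, 0.706, -0.0]
wrist_force: [0.0, -0.2, -2.2]
width: 0.0465
grip_force: 15.0
clock: 4.4
eef_pos: [0.564, -0.0986, 0.2252]
tcp_rot: [-0.001, 0.707, 0.707, -0.0]
wrist_force: [-0.0, -1.0, -2.3]
width: 0.0467
grip_force: 15.0
clock: 4.9
eef_pos: [0.6115, -0.0316, 0.2149]
tcp_rot: [-0.0, 0.707, 0.707, -0.0]
wrist_force: [-0.2, -0.5, -3.0]
width: 0.0466
grip_force: 15.0
```

```bash
python3 -m handwheel '[{"x":0,"y":0,"z":20,"roll":0},{"x":0,"y":0,"z":45,"roll":0},{"x":0,"y":0,"z":70,"roll":0},{"x":0,"y":0,"z":83,"roll":0},{"x":0,"y":0,"z":87,"roll":0}]' && python3 -m handwheel '[{"x":0,"y":0,"z":1,"roll":0},{"x":0,"y":0,"z":2,"roll":0},{"x":0,"y":0,"z":3,"roll":0},{"x":0,"y":0,"z":4,"roll":0},{"x":0,"y":0,"z":5,"roll":0}]'
python3 - <<'E'
from h import *
f=grab_frame("side");t=grab_frame("top")
c=np.hstack([cv2.resize(f["color"][100:260,170:340],None,fx=2.3,fy=460/160),cv2.resize(t["color"][150:250,230:370],None,fx=2.8,fy=4.6)])
cv2.imwrite("pics/c3.png",c)
E
```

```text
clock: 5.4
eef_pos: [0.6102, -0.0325, 0.1263]
tcp_rot: [-0.001, 0.708, 0.707, -0.001]
wrist_force: [0.9, -0.0, -1.9]
width: 0.0464
grip_force: 15.0
clock: 5.9
eef_pos: [0.6118, -0.0315, 0.1242]
tcp_rot: [0.0, 0.707, 0.707, 0.0]
wrist_force: [0.2, 0.0, -2.5]
width: 0.0473
grip_force: 15.0
```

View pics/c3.png

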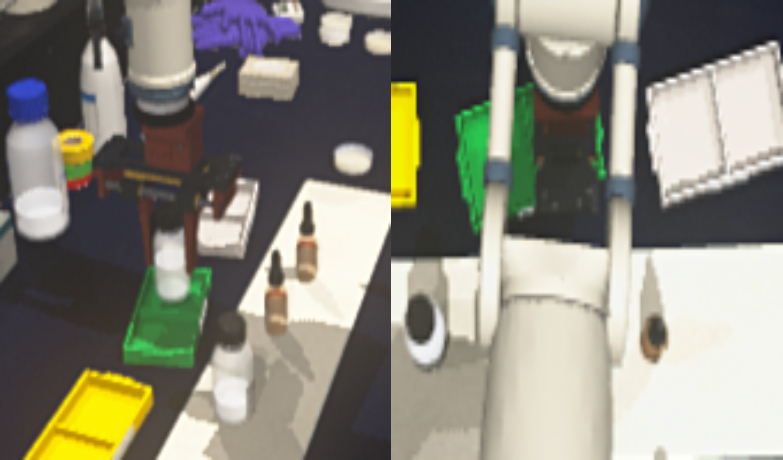

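The bottle (crop 172,265) is over the far (−y) bay of the green tray. Lower to contact.

```bash
python3 -m handwheel '[{"x":0,"y":0,"z":1,"roll":0},{"x":0,"y":0,"z":2,"roll":0},{"x":0,"y":0,"z":3,"roll":0},{"x":0,"y":0,"z":4,"roll":0},{"x":0,"y":0,"z":4,"roll":0}]' && python3 -m handwheel '[{"x":0,"y":0,"z":1,"roll":0},{"x":0,"y":0,"z":1.5,"roll":0},{"x":0,"y":0,"z":1.5,"roll":0}]'&& python3 -m handwheel '[{"x":0,"y":0,"z":0.5,"roll":0},{"x":0,"y":0,"z":1,"roll":0},{"x":0,"y":0,"z":1,"roll":0}]'
```

```text
clock: 6.5
eef_pos: [0.6114, -0.0316, 0.1194]
tcp_rot: [-0.0, 0.707, 0.707, -0.0]
wrist_force: [0.4, 0.0, -2.0]
width: 0.0471
grip_force: 15.0
clock: 6.8
eef_pos: [0.6115, -0.0316, 0.118]
tcp_rot: [-0.0, 0.707, 0.707, -0.0]
wrist_force: [0.0, 0.1, -1.8]
width: 0.0467
grip_force: 15.0
clock: 7.1
eef_pos: [0.6116, -0.0316, 0.1174]
tcp_rot: [0.0, 0.707, 0.707, 0.0]
wrist_force: [-0.2, 1.3, -0.4]
width: 0.0467
grip_force: 15.0
```

```bash
python3 -m handwheel '[{"x":0,"y":0,"z":0.5,"roll":0},{"x":0,"y":0,"z":0.5,"roll":0}]' && python3 -m handwheel '[{"x":0,"y":0,"z":0,"roll":0},{"x":0,"y":0,"z":0,"roll":0},{"x":0,"y":0,"z":0,"roll":0},{"x":0,"y":0,"z":0,"roll":0}]' 0.6 && python3 -m handwheel '[{"x":0,"y":0,"z":-10,"roll":0},{"x":0,"y":0,"z":-35,"roll":0},{"x":0,"y":0,"z":-70,"roll":0},{"x":10,"y":-10,"z":-100,"roll":0},{"x":30,"y":-30,"z":-115,"roll":0}]' 1
```

```text
clock: 7.3
eef_pos: [0.6116, -0.0316, 0.1173]
tcp_rot: [0.0, 0.707, 0.707, 0.0]
wrist_force: [-1.8, -0.1, 4.5]
width: 0.0469
grip_force: 15.0
clock: 7.7
eef_pos: [0.6115, -0.0316, 0.1165]
tcp_rot: [0.0, 0.707, 0.707, 0.0]
wrist_force: [0.4, 0.6, -0.8]
width: 0.0699
grip_force: 0.0
clock: 8.2
eef_pos: [0.5824, -0.0023, 0.2359]
tcp_rot: [0.002, 0.708, 0.706, 0.002]
wrist_force: [-0.0, 0.9, 0.6]
width: 0.0879
grip_force: 0.0
```

```bash
python3 -m handwheel '[{"x":30,"y":-28,"z":0,"roll":0},{"x":65,"y":-60,"z":0,"roll":0},{"x":100,"y":-92,"z":0,"roll":0},{"x":120,"y":-110,"z":0,"roll":0},{"x":126,"y":-115,"z":0,"roll":0}]' && python3 -m handwheel '[{"x":0,"y":0,"z":10,"roll":0},{"x":0,"y":0,"z":20,"roll":0},{"x":0,"y":0,"z":20,"roll":0}]'
python3 - <<'E'
from h import *
f=grab_frame("side");t=grab_frame("top")
c=np.hstack([cv2.resize(f["color"][120:310,180:350],None,fx=2.3,fy=460/190),cv2.resize(t["color"][150:250,180:320],None,fx=2.8,fy=4.6)])
cv2.imwrite("pics/c4.png",c)
p=read_state()["eef_pos"];print(p)
for q in[(p[0],p[1],p[2]-.08),(.466,.125,.103),(.466,.125,.03)]:print(((proj(f,q)-[180,120])*[2.3,460/190]).round(0))
E
```

```text
clock: 8.7
eef_pos: [0.4651, 0.1262, 0.233]
tcp_rot: [0.0, 0.706, 0.708, 0.001]
wrist_force: [1.2, 0.4, 0.2]
width: 0.0877
grip_force: 0.0
clock: 9.0
eef_pos: [0.4664, 0.1233, 0.209]
tcp_rot: [-0.001, 0.708, 0.707, -0.002]
wrist_force: [0.4, -0.3, 0.2]
width: 0.0878
grip_force: 0.0
[0.46678889 0.12355471 0.21056525]
[208. 198.]
[209. 221.]
[210. 278.]
```

View pics/c4.png

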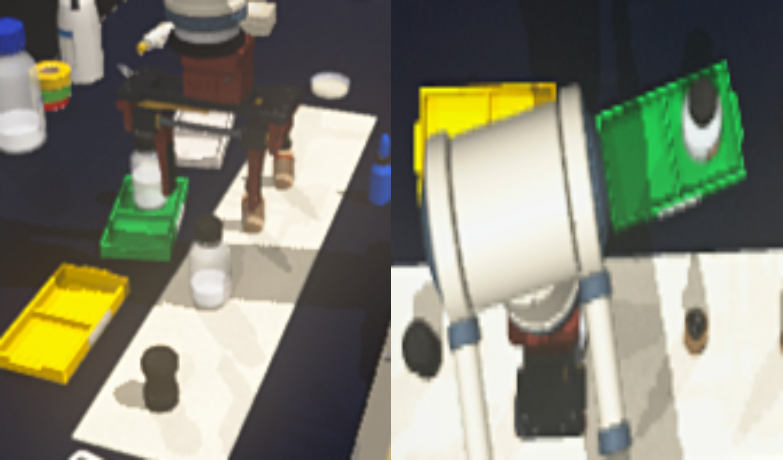

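The first bottle stands upright in its green bay (150,180). The gripper is centred over the second bottle at (210,265). Descend and grip.

```bash
python3 -m handwheel '[{"x":1,"y":0,"z":25,"roll":0},{"x":1,"y":0,"z":55,"roll":0},{"x":1,"y":0,"z":80,"roll":0},{"x":1,"y":0,"z":92,"roll":0},{"x":1,"y":0,"z":94,"roll":0}]' && python3 -m handwheel '[{"x":0,"y":0,"z":0,"roll":0},{"x":0,"y":0,"z":0,"roll":0},{"x":0,"y":0,"z":0,"roll":0},{"x":0,"y":0,"z":0,"roll":0},{"x":0,"y":0,"z":0,"roll":0}]' -1 12 && python3 -m handwheel '[{"x":0,"y":0,"z":0,"roll":0},{"x":0,"y":0,"z":0,"roll":0},{"x":0,"y":0,"z":0,"roll":0},{"x":0,"y":0,"z":0,"roll":0}]' -1 15
```

```text
clock: 9.6
eef_pos: [0.4661, 0.1249, 0.1161]
tcp_rot: [-0.001, 0.707, 0.707, -0.001]
wrist_force: [-0.4, 0.4, -0.0]
width: 0.0876
grip_force: 0.0
clock: 10.1
eef_pos: [0.4667, 0.1255, 0.1182]
tcp_rot: [0.0, 0.707, 0.707, 0.0]
wrist_force: [-0.2, -0.1, -0.2]
width: 0.0511
grip_force: 0.5
clock: 10.5
eef_pos: [0.467, 0.1255, 0.1183]
tcp_rot: [0.001, 0.707, 0.707, 0.001]
wrist_force: [2.6, 0.4, 2.7]
width: 0.0468
grip_force: 15.0
```

```bash
python3 -m handwheel '[{"x":0,"y":0,"z":-10,"roll":0},{"x":0,"y":0,"z":-35,"roll":0},{"x":0,"y":0,"z":-65,"roll":0},{"x":-5,"y":5,"z":-90,"roll":0},{"x":-15,"y":20,"z":-100,"roll":0}]' && python3 -m handwheel '[{"x":-20,"y":30,"z":0,"roll":0},{"x":-40,"y":60,"z":0,"roll":0},{"x":-57,"y":90,"z":0,"roll":0},{"x":-65,"y":104,"z":0,"roll":0},{"x":-67,"y":108,"z":5,"roll":0}]' && python3 -m handwheel '[{"x":0,"y":0,"z":15,"roll":0},{"x":0,"y":0,"z":40,"roll":0},{"x":0,"y":0,"z":65,"roll":0},{"x":0,"y":0,"z":80,"roll":0},{"x":0,"y":0,"z":86,"roll":0}]' && python3 -m handwheel '[{"x":0,"y":0,"z":1,"roll":0},{"x":0,"y":0,"z":2,"roll":0},{"x":0,"y":0,"z":2,"roll":0}]'
```

```text
clock: 11.0
eef_pos: [0.4862, 0.1109, 0.2206]
tcp_rot: [0.0, 0.707, 0.708, 0.001]
wrist_force: [1.3, -0.5, -1.8]
width: 0.0466
grip_force: 15.0
clock: 11.5
eef_pos: [0.5952, 0.0423, 0.2119]
tcp_rot: [-0.001, 0.708, 0.707, -0.001]
wrist_force: [-1.7, 0.5, -1.7]
width: 0.0467
grip_force: 15.0
clock: 12.0
eef_pos: [0.5926, 0.0441, 0.1236]
tcp_rot: [-0.002, 0.707, 0.707, -0.002]
wrist_force: [-0.8, -1.0, -2.6]
width: 0.0468
grip_force: 15.0
clock: 12.3
eef_pos: [0.595, 0.0435, 0.126]
tcp_rot: [0.001, 0.707, 0.707, 0.001]
wrist_force: [0.1, 0.4, -2.3]
width: 0.047
grip_force: 15.0
```

Contact expected at 0.1193; lower about 6 mm, then in small steps.

```bash
python3 -m handwheel '[{"x":0,"y":0,"z":2,"roll":0},{"x":0,"y":0,"z":3,"roll":0},{"x":0,"y":0,"z":4,"roll":0},{"x":0,"y":0,"z":5,"roll":0},{"x":0,"y":0,"z":5,"roll":0}]' && python3 -m handwheel '[{"x":0,"y":0,"z":0.5,"roll":0},{"x":0,"y":0,"z":1,"roll":0},{"x":0,"y":0,"z":1,"roll":0}]'&& python3 -m handwheel '[{"x":0,"y":0,"z":0.5,"roll":0},{"x":0,"y":0,"z":1,"roll":0},{"x":0,"y":0,"z":1,"roll":0}]'
```

```text
clock: 12.8
eef_pos: [0.5944, 0.0434, 0.1194]
tcp_rot: [-0.0, 0.707, 0.707, -0.0]
wrist_force: [1.0, 0.2, -2.5]
width: 0.0464
grip_force: 15.0
clock: 13.1
eef_pos: [0.5945, 0.0434, 0.1193]
tcp_rot: [0.0, 0.707, 0.707, 0.0]
wrist_force: [-2.8, -0.0, 3.0]
width: 0.0465
grip_force: 15.0
clock: 13.4
eef_pos: [0.5945, 0.0434, 0.1192]
tcp_rot: [0.0, 0.707, 0.707, 0.0]
wrist_force: [-5.1, -0.8, 8.0]
width: 0.0467
grip_force: 15.0
```

```bash
python3 -m handwheel '[{"x":0,"y":0,"z":-0.5,"roll":0},{"x":0,"y":0,"z":-0.5,"roll":0}]' && python3 -m handwheel '[{"x":0,"y":0,"z":0,"roll":0},{"x":0,"y":0,"z":0,"roll":0},{"x":0,"y":0,"z":0,"roll":0},{"x":0,"y":0,"z":0,"roll":0}]' 0.6 && python3 -m handwheel '[{"x":0,"y":0,"z":-10,"roll":0},{"x":0,"y":0,"z":-35,"roll":0},{"x":0,"y":0,"z":-65,"roll":0},{"x":0,"y":-10,"z":-90,"roll":0},{"x":-10,"y":-30,"z":-95,"roll":0}]' 1 && python3 -m handwheel '[{"x":-15,"y":-30,"z":0,"roll":0},{"x":-30,"y":-60,"z":0,"roll":0},{"x":-46,"y":-85,"z":0,"roll":0},{"x":-53,"y":-100,"z":0,"roll":0},{"x":-53,"y":-102,"z":0,"roll":0}]' && python3 -m handwheel '[{"x":0,"y":0,"z":10,"roll":0},{"x":0,"y":0,"z":20,"roll":0},{"x":0,"y":0,"z":20,"roll":0}]'
python3 - <<'E'
from h import *
f=grab_frame("side");t=grab_frame("top")
c=np.hstack([cv2.resize(f["color"][100:290,180:350],None,fx=2.3,fy=460/190),cv2.resize(t["color"][150:250,230:370],None,fx=2.8,fy=4.6)])
cv2.imwrite("pics/c5.png",c)
p=read_state()["eef_pos"];print(p)
for q in[(p[0],p[1],p[2]-.08),(.463,-.02,.095),(.463,-.02,.03)]:print(((proj(f,q)-[180,100])*[2.3,460/190]).round(0))
E
```

```text
clock: 13.6
eef_pos: [0.5945, 0.0434, 0.1192]
tcp_rot: [0.0, 0.707, 0.707, 0.0]
wrist_force: [-3.5, -0.3, 6.2]
width: 0.0469
grip_force: 15.0
clock: 14.0
eef_pos: [0.5945, 0.0434, 0.1178]
tcp_rot: [-0.0, 0.707, 0.707, -0.0]
wrist_force: [0.8, 0.0, 0.4]
width: 0.0702
grip_force: 0.0
clock: 14.5
eef_pos: [0.5658, 0.034, 0.218]
tcp_rot: [0.002, 0.707, 0.708, 0.003]
wrist_force: [-0.6, -0.2, 0.0]
width: 0.0876
grip_force: 0.0
clock: 15.0
eef_pos: [0.4616, -0.0203, 0.2144]
tcp_rot: [0.001, 0.708, 0.707, 0.001]
wrist_force: [1.4, -0.4, -0.6]
width: 0.0878
grip_force: 0.0
clock: 15.3
eef_pos: [0.4622, -0.0191, 0.1906]
tcp_rot: [-0.002, 0.707, 0.707, -0.001]
wrist_force: [0.3, 0.6, -0.0]
width: 0.088
grip_force: 0.0
[ 0.46259182 -0.01923559  0.19213653]
[253. 198.]
[252. 210.]
[252. 258.]
```

View pics/c5.png

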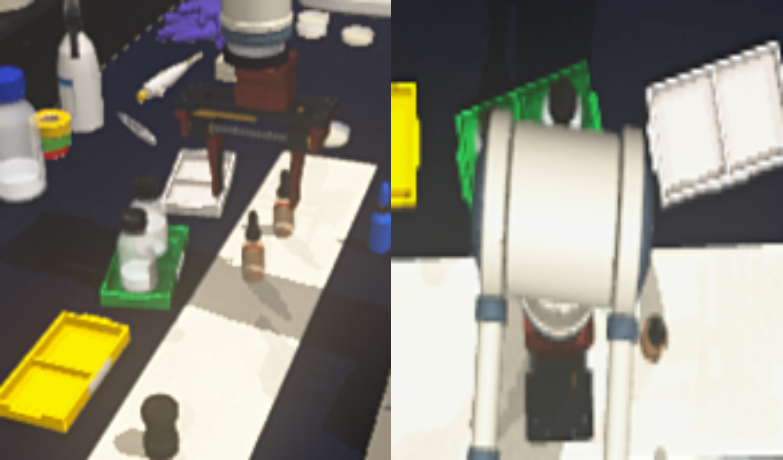

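Both reagent bottles stand upright in the green tray, at (136,265) and (150,220). The amber dropper at (253,255) matches the gripper centre, so descend.

```bash
python3 -m handwheel '[{"x":0,"y":0,"z":25,"roll":0},{"x":0,"y":0,"z":50,"roll":0},{"x":0,"y":0,"z":75,"roll":0},{"x":0,"y":0,"z":86,"roll":0},{"x":0,"y":0,"z":88,"roll":0}]' -0.1 && python3 -m handwheel '[{"x":0,"y":0,"z":0,"roll":0},{"x":0,"y":0,"z":0,"roll":0},{"x":0,"y":0,"z":0,"roll":0},{"x":0,"y":0,"z":0,"roll":0},{"x":0,"y":0,"z":0,"roll":0}]' -1 8 && python3 -m handwheel '[{"x":0,"y":0,"z":0,"roll":0},{"x":0,"y":0,"z":0,"roll":0},{"x":0,"y":0,"z":0,"roll":0},{"x":0,"y":0,"z":0,"roll":0}]'
```

```text
clock: 15.9
eef_pos: [0.462, -0.0194, 0.1037]
tcp_rot: [-0.001, 0.707, 0.707, -0.001]
wrist_force: [-0.3, -0.2, 0.1]
width: 0.0511
grip_force: 0.0
clock: 16.4
eef_pos: [0.4633, -0.0196, 0.1065]
tcp_rot: [0.001, 0.707, 0.707, 0.001]
wrist_force: [1.5, 1.4, 4.1]
width: 0.0281
grip_force: 8.0
clock: 16.8
eef_pos: [0.4633, -0.0196, 0.1063]
tcp_rot: [0.001, 0.707, 0.707, 0.001]
wrist_force: [1.3, 0.8, 6.2]
width: 0.0284
grip_force: 8.0
```

```bash
python3 -m handwheel '[{"x":0,"y":0,"z":-10,"roll":0},{"x":0,"y":0,"z":-40,"roll":0},{"x":0,"y":0,"z":-75,"roll":0},{"x":5,"y":0,"z":-110,"roll":0},{"x":20,"y":5,"z":-128,"roll":0}]' && python3 -m handwheel '[{"x":30,"y":10,"z":-5,"roll":0},{"x":65,"y":25,"z":-5,"roll":0},{"x":100,"y":45,"z":-5,"roll":0},{"x":135,"y":70,"z":-5,"roll":0},{"x":170,"y":95,"z":-5,"roll":0}]' && python3 -m handwheel '[{"x":30,"y":20,"z":0,"roll":0},{"x":55,"y":32,"z":0,"roll":0},{"x":75,"y":42,"z":5,"roll":0},{"x":84,"y":46,"z":20,"roll":0},{"x":85,"y":46,"z":40,"roll":0}]' && python3 -m handwheel '[{"x":0,"y":0,"z":20,"roll":0},{"x":0,"y":0,"z":45,"roll":0},{"x":0,"y":0,"z":65,"roll":0},{"x":0,"y":0,"z":75,"roll":0},{"x":0,"y":0,"z":75,"roll":0}]'&& python3 -m handwheel '[{"x":0,"y":0,"z":1,"roll":0},{"x":0,"y":0,"z":2,"roll":0},{"x":0,"y":0,"z":2,"roll":0}]'
```

```text
clock: 17.3
eef_pos: [0.4675, -0.0002, 0.2366]
tcp_rot: [0.001, 0.708, 0.707, 0.001]
wrist_force: [-0.7, 0.7, -1.1]
width: 0.0285
grip_force: 7.9
clock: 17.8
eef_pos: [0.5628, 0.1718, 0.2379]
tcp_rot: [-0.0, 0.707, 0.707, -0.001]
wrist_force: [-0.0, 0.7, -1.2]
width: 0.0279
grip_force: 7.9
clock: 18.3
eef_pos: [0.6086, 0.2563, 0.1972]
tcp_rot: [-0.0, 0.707, 0.708, -0.0]
wrist_force: [0.2, -0.4, -0.9]
width: 0.0284
grip_force: 7.9
clock: 18.8
eef_pos: [0.6073, 0.2545, 0.1203]
tcp_rot: [-0.001, 0.707, 0.707, -0.002]
wrist_force: [0.1, -0.4, -0.8]
width: 0.0283
grip_force: 7.9
clock: 19.1
eef_pos: [0.6089, 0.2555, 0.1224]
tcp_rot: [0.0, 0.707, 0.707, 0.001]
wrist_force: [0.5, -0.3, -0.0]
width: 0.0281
grip_force: 7.9
```

Contact expected at about 0.1073.

```bash
python3 -m handwheel '[{"x":0,"y":0,"z":4,"roll":0},{"x":0,"y":0,"z":8,"roll":0},{"x":0,"y":0,"z":11,"roll":0},{"x":0,"y":0,"z":13,"roll":0},{"x":0,"y":0,"z":13,"roll":0}]' && python3 -m handwheel '[{"x":0,"y":0,"z":0.5,"roll":0},{"x":0,"y":0,"z":1,"roll":0},{"x":0,"y":0,"z":1,"roll":0}]'&& python3 -m handwheel '[{"x":0,"y":0,"z":0.5,"roll":0},{"x":0,"y":0,"z":0.7,"roll":0},{"x":0,"y":0,"z":0.7,"roll":0}]'
```

```text
clock: 19.6
eef_pos: [0.6084, 0.2554, 0.1078]
tcp_rot: [-0.0, 0.707, 0.707, -0.0]
wrist_force: [0.6, 0.6, -1.0]
width: 0.0285
grip_force: 7.9
clock: 19.9
eef_pos: [0.6085, 0.2555, 0.1074]
tcp_rot: [0.0, 0.707, 0.707, 0.0]
wrist_force: [0.1, -0.3, 1.6]
width: 0.0282
grip_force: 7.9
clock: 20.2
eef_pos: [0.6087, 0.2556, 0.1072]
tcp_rot: [0.0, 0.707, 0.707, 0.001]
wrist_force: [0.2, -0.7, 4.0]
width: 0.0286
grip_force: 8.0
```

```bash
python3 -m handwheel '[{"x":0,"y":0,"z":-0.3,"roll":0},{"x":0,"y":0,"z":-0.3,"roll":0},{"x":0,"y":0,"z":-0.3,"roll":0},{"x":0,"y":0,"z":-0.3,"roll":0},{"x":0,"y":0,"z":-0.3,"roll":0}]' 0.2 && python3 -m handwheel '[{"x":0,"y":0,"z":-10,"roll":0},{"x":0,"y":0,"z":-40,"roll":0},{"x":0,"y":0,"z":-75,"roll":0},{"x":0,"y":0,"z":-105,"roll":0},{"x":-20,"y":-15,"z":-125,"roll":0}]' && python3 -m handwheel '[{"x":-40,"y":-20,"z":0,"roll":0},{"x":-85,"y":-40,"z":0,"roll":0},{"x":-130,"y":-60,"z":0,"roll":0},{"x":-175,"y":-80,"z":0,"roll":0},{"x":-220,"y":-95,"z":0,"roll":0}]' 1 && python3 -m handwheel '[{"x":-45,"y":-15,"z":0,"roll":0},{"x":-90,"y":-28,"z":0,"roll":0},{"x":-125,"y":-38,"z":10,"roll":0},{"x":-142,"y":-43,"z":30,"roll":0},{"x":-143,"y":-43,"z":40,"roll":0}]' && python3 -m handwheel '[{"x":0,"y":0,"z":0,"roll":0},{"x":0,"y":0,"z":0,"roll":0}]'
python3 - <<'E'
from h import *
f=grab_frame("side");t=grab_frame("top")
c=np.hstack([cv2.resize(f["color"][100:290,180:350],None,fx=2.3,fy=460/190),cv2.resize(t["color"][150:250,180:320],None,fx=2.8,fy=4.6)])
cv2.imwrite("pics/c6.png",c)
p=read_state()["eef_pos"];print(p)
for q in[(p[0],p[1],p[2]-.08),(.455,-.128,.095),(.455,-.128,.03)]:print(((proj(f,q)-[180,100])*[2.3,460/190]).round(0))
E
```

```text
clock: 20.7
eef_pos: [0.6084, 0.2554, 0.1065]
tcp_rot: [-0.0, 0.707, 0.707, -0.0]
wrist_force: [0.8, -1.0, 0.7]
width: 0.0526
grip_force: 0.0
clock: 21.2
eef_pos: [0.5943, 0.2368, 0.2352]
tcp_rot: [0.001, 0.707, 0.708, 0.002]
wrist_force: [0.2, 0.0, 0.2]
width: 0.0526
grip_force: 0.0
clock: 21.7
eef_pos: [0.4973, 0.014, 0.2329]
tcp_rot: [0.001, 0.707, 0.707, 0.001]
wrist_force: [0.5, -0.9, -0.7]
width: 0.087
grip_force: 0.0
clock: 22.2
eef_pos: [0.4546, -0.1294, 0.1912]
tcp_rot: [-0.0, 0.708, 0.706, -0.0]
wrist_force: [0.4, 0.5, -0.1]
width: 0.0876
grip_force: 0.0
clock: 22.4
eef_pos: [0.4559, -0.1267, 0.1924]
tcp_rot: [0.0, 0.707, 0.707, 0.0]
wrist_force: [-0.9, -0.1, 0.9]
width: 0.0881
grip_force: 0.0
[ 0.45619726 -0.12665895  0.19291326]
[283. 158.]
[284. 171.]
[283. 216.]
```

View pics/c6.png

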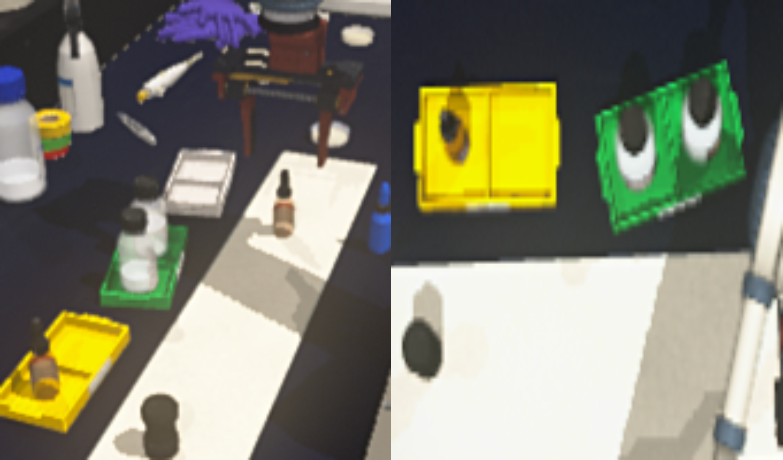

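The first dropper stands in the left yellow bay (43,370), and both bottles are fine in green. The second dropper at (284,212) is under the gripper centre. Grip it and carry to the right yellow bay.

```bash
python3 -m handwheel '[{"x":-1,"y":0,"z":25,"roll":0},{"x":-1,"y":0,"z":50,"roll":0},{"x":-1,"y":0,"z":75,"roll":0},{"x":-1,"y":0,"z":85,"roll":0},{"x":-1,"y":0,"z":87,"roll":0}]' -0.1 && python3 -m handwheel '[{"x":0,"y":0,"z":0,"roll":0},{"x":0,"y":0,"z":0,"roll":0},{"x":0,"y":0,"z":0,"roll":0},{"x":0,"y":0,"z":0,"roll":0},{"x":0,"y":0,"z":0,"roll":0}]' -1 8 && python3 -m handwheel '[{"x":0,"y":0,"z":0,"roll":0},{"x":0,"y":0,"z":0,"roll":0},{"x":0,"y":0,"z":0,"roll":0},{"x":0,"y":0,"z":0,"roll":0}]'
```

```text
clock: 23.0
eef_pos: [0.4554, -0.1279, 0.104]
tcp_rot: [-0.001, 0.707, 0.707, -0.0]
wrist_force: [0.5, 0.5, 0.4]
width: 0.0515
grip_force: 0.0
clock: 23.5
eef_pos: [0.4562, -0.1288, 0.1061]
tcp_rot: [0.001, 0.707, 0.707, 0.001]
wrist_force: [-0.0, 0.9, 4.6]
width: 0.0287
grip_force: 8.0
clock: 23.9
eef_pos: [0.4563, -0.1288, 0.106]
tcp_rot: [0.001, 0.707, 0.707, 0.001]
wrist_force: [1.2, -0.5, 5.4]
width: 0.0281
grip_force: 8.0
```

```bash
python3 -m handwheel '[{"x":0,"y":0,"z":-10,"roll":0},{"x":0,"y":0,"z":-40,"roll":0},{"x":0,"y":0,"z":-75,"roll":0},{"x":5,"y":0,"z":-110,"roll":0},{"x":20,"y":5,"z":-128,"roll":0}]' && python3 -m handwheel '[{"x":35,"y":5,"z":-5,"roll":0},{"x":75,"y":15,"z":-5,"roll":0},{"x":115,"y":30,"z":-5,"roll":0},{"x":155,"y":50,"z":-5,"roll":0},{"x":195,"y":75,"z":-5,"roll":0}]' && python3 -m handwheel '[{"x":35,"y":25,"z":0,"roll":0},{"x":65,"y":50,"z":0,"roll":0},{"x":82,"y":64,"z":5,"roll":0},{"x":91,"y":72,"z":20,"roll":0},{"x":92,"y":73,"z":40,"roll":0}]' && python3 -m handwheel '[{"x":0,"y":0,"z":20,"roll":0},{"x":0,"y":0,"z":45,"roll":0},{"x":0,"y":0,"z":65,"roll":0},{"x":0,"y":0,"z":75,"roll":0},{"x":0,"y":0,"z":75,"roll":0}]'&& python3 -m handwheel '[{"x":0,"y":0,"z":1,"roll":0},{"x":0,"y":0,"z":2,"roll":0},{"x":0,"y":0,"z":2,"roll":0}]'
```

```text
clock: 24.4
eef_pos: [0.4605, -0.1092, 0.2363]
tcp_rot: [0.002, 0.708, 0.706, 0.0]
wrist_force: [0.5, 0.0, 0.1]
width: 0.0282
grip_force: 8.0
clock: 24.9
eef_pos: [0.5354, 0.0881, 0.2381]
tcp_rot: [-0.0, 0.707, 0.707, -0.0]
wrist_force: [0.9, -0.5, -0.8]
width: 0.0282
grip_force: 8.0
clock: 25.4
eef_pos: [0.609, 0.1793, 0.1969]
tcp_rot: [0.0, 0.707, 0.707, 0.0]
wrist_force: [-0.3, -0.2, -0.2]
width: 0.0284
grip_force: 8.0
clock: 25.9
eef_pos: [0.6073, 0.1776, 0.1201]
tcp_rot: [-0.001, 0.707, 0.707, -0.002]
wrist_force: [-0.9, 0.5, -0.5]
width: 0.0287
grip_force: 8.0
clock: 26.2
eef_pos: [0.6089, 0.1785, 0.122]
tcp_rot: [0.001, 0.707, 0.707, 0.001]
wrist_force: [0.5, -0.9, 0.2]
width: 0.0286
grip_force: 8.0
```

```bash
python3 -m handwheel '[{"x":0,"y":0,"z":4,"roll":0},{"x":0,"y":0,"z":8,"roll":0},{"x":0,"y":0,"z":11,"roll":0},{"x":0,"y":0,"z":13,"roll":0},{"x":0,"y":0,"z":13,"roll":0}]' && python3 -m handwheel '[{"x":0,"y":0,"z":0.5,"roll":0},{"x":0,"y":0,"z":1,"roll":0},{"x":0,"y":0,"z":1,"roll":0}]'&& python3 -m handwheel '[{"x":0,"y":0,"z":0.4,"roll":0},{"x":0,"y":0,"z":0.4,"roll":0},{"x":0,"y":0,"z":0.4,"roll":0}]'
```

```text
clock: 26.7
eef_pos: [0.6084, 0.1784, 0.1074]
tcp_rot: [-0.0, 0.707, 0.707, -0.0]
wrist_force: [0.6, -1.0, 0.4]
width: 0.0282
grip_force: 8.0
clock: 27.0
eef_pos: [0.6086, 0.1784, 0.1071]
tcp_rot: [0.0, 0.707, 0.707, 0.0]
wrist_force: [-0.5, 1.2, 1.2]
width: 0.0281
grip_force: 8.0
clock: 27.3
eef_pos: [0.6086, 0.1785, 0.1069]
tcp_rot: [0.0, 0.707, 0.707, 0.0]
wrist_force: [-2.6, -0.1, 5.2]
width: 0.0281
grip_force: 8.0
```

```bash
python3 -m handwheel '[{"x":0,"y":0,"z":-0.3,"roll":0},{"x":0,"y":0,"z":-0.3,"roll":0},{"x":0,"y":0,"z":-0.3,"roll":0},{"x":0,"y":0,"z":-0.3,"roll":0},{"x":0,"y":0,"z":-0.3,"roll":0}]' 0.2 && python3 -m handwheel '[{"x":0,"y":0,"z":-10,"roll":0},{"x":0,"y":0,"z":-40,"roll":0},{"x":0,"y":0,"z":-75,"roll":0},{"x":0,"y":0,"z":-105,"roll":0},{"x":10,"y":-20,"z":-120,"roll":0}]' && python3 -m handwheel '[{"x":30,"y":-40,"z":0,"roll":0},{"x":60,"y":-80,"z":0,"roll":0},{"x":85,"y":-110,"z":10,"roll":0},{"x":97,"y":-127,"z":30,"roll":0},{"x":98,"y":-128,"z":60,"roll":0}]' 1 && python3 -m handwheel '[{"x":0,"y":0,"z":0,"roll":0},{"x":0,"y":0,"z":0,"roll":0}]'
python3 - <<'E'
from h import *
f=grab_frame("side");t=grab_frame("top")
c=np.hstack([cv2.resize(f["color"][150:340,150:320],None,fx=2.3,fy=460/190),cv2.resize(t["color"][150:250,150:290],None,fx=2.8,fy=4.6)])
cv2.imwrite("pics/c7.png",c)
p=read_state()["eef_pos"];print(p)
for q in[(p[0],p[1],p[2]-.08),(.46,.287,.058),(.46,.287,.03),(.46,.287,.002)]:print(((proj(f,q)-[150,150])*[2.3,460/190]).round(0))
E
```

```text
clock: 27.8
eef_pos: [0.6085, 0.1784, 0.1064]
tcp_rot: [-0.0, 0.707, 0.707, -0.0]
wrist_force: [-0.9, 0.7, 0.7]
width: 0.0527
grip_force: 0.0
clock: 28.3
eef_pos: [0.5902, 0.1876, 0.2311]
tcp_rot: [0.002, 0.708, 0.706, 0.002]
wrist_force: [-0.6, 0.9, 0.2]
width: 0.0532
grip_force: 0.0
clock: 28.8
eef_pos: [0.4594, 0.2887, 0.1695]
tcp_rot: [0.0, 0.706, 0.708, 0.003]
wrist_force: [0.9, 0.5, 0.1]
width: 0.0868
grip_force: 0.0
clock: 29.0
eef_pos: [0.4605, 0.2863, 0.1673]
tcp_rot: [0.0, 0.707, 0.707, -0.0]
wrist_force: [-0.6, 0.2, 0.0]
width: 0.0881
grip_force: 0.0
[0.46151306 0.28639564 0.16878594]
[224. 255.]
[227. 282.]
[228. 305.]
[230. 327.]
```

View pics/c7.png

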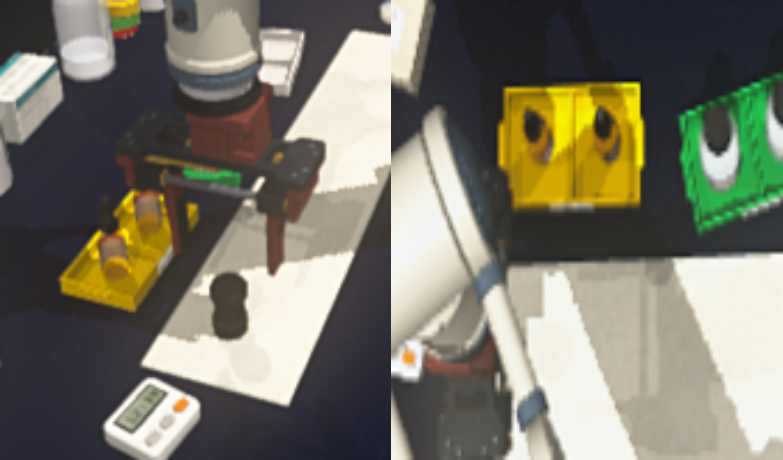

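Both droppers stand in their yellow bays (115,255) and (148,210). The eyepiece at (229,305) matches the prediction.

```bash
python3 -m handwheel '[{"x":0,"y":0,"z":20,"roll":0},{"x":0,"y":0,"z":40,"roll":0},{"x":0,"y":0,"z":58,"roll":0},{"x":0,"y":0,"z":65,"roll":0},{"x":0,"y":0,"z":65,"roll":0}]' && python3 -m handwheel '[{"x":0,"y":0,"z":0,"roll":0},{"x":0,"y":0,"z":0,"roll":0},{"x":0,"y":0,"z":0,"roll":0},{"x":0,"y":0,"z":0,"roll":0},{"x":0,"y":0,"z":0,"roll":0}]' -1 12 && python3 -m handwheel '[{"x":0,"y":0,"z":0,"roll":0},{"x":0,"y":0,"z":0,"roll":0},{"x":0,"y":0,"z":0,"roll":0},{"x":0,"y":0,"z":0,"roll":0}]'
```

```text
clock: 29.6
eef_pos: [0.4608, 0.2861, 0.1018]
tcp_rot: [-0.0, 0.707, 0.707, -0.0]
wrist_force: [-0.1, 0.1, -0.3]
width: 0.0879
grip_force: 0.0
clock: 30.1
eef_pos: [0.4606, 0.2865, 0.102]
tcp_rot: [0.0, 0.707, 0.707, 0.0]
wrist_force: [0.2, 0.2, -0.2]
width: 0.0511
grip_force: 0.0
clock: 30.5
eef_pos: [0.4605, 0.2864, 0.1017]
tcp_rot: [0.0, 0.707, 0.707, 0.0]
wrist_force: [0.4, -0.0, 0.1]
width: 0.0369
grip_force: 12.0
```

```bash
python3 -m handwheel '[{"x":0,"y":0,"z":-10,"roll":0},{"x":0,"y":0,"z":-40,"roll":0},{"x":0,"y":0,"z":-75,"roll":0},{"x":-5,"y":0,"z":-110,"roll":0},{"x":-20,"y":0,"z":-130,"roll":0}]' -1 15 && python3 -m handwheel '[{"x":-35,"y":0,"z":-8,"roll":0},{"x":-75,"y":5,"z":-8,"roll":0},{"x":-115,"y":10,"z":-8,"roll":0},{"x":-155,"y":15,"z":-8,"roll":0},{"x":-195,"y":20,"z":-8,"roll":0}]' && python3 -m handwheel '[{"x":-40,"y":10,"z":0,"roll":0},{"x":-80,"y":25,"z":0,"roll":0},{"x":-120,"y":45,"z":0,"roll":0},{"x":-155,"y":65,"z":0,"roll":0},{"x":-190,"y":90,"z":0,"roll":0}]' && python3 -m handwheel '[{"x":-30,"y":18,"z":0,"roll":0},{"x":-50,"y":30,"z":0,"roll":0},{"x":-58,"y":35,"z":15,"roll":0},{"x":-60,"y":36,"z":35,"roll":0},{"x":-60,"y":36,"z":50,"roll":0}]' && python3 -m handwheel '[{"x":0,"y":0,"z":20,"roll":0},{"x":0,"y":0,"z":45,"roll":0},{"x":0,"y":0,"z":65,"roll":0},{"x":0,"y":0,"z":70,"roll":0},{"x":0,"y":0,"z":70,"roll":0}]'
python3 - <<'E'
from h import *
f=grab_frame("side");t=grab_frame("top")
c=np.hstack([cv2.resize(f["color"][90:280,180:350],None,fx=2.3,fy=460/190),cv2.resize(t["color"][150:250,240:380],None,fx=2.8,fy=4.6)])
cv2.imwrite("pics/c8.png",c)
print(read_state()["eef_pos"])
E
```

```text
clock: 31.0
eef_pos: [0.4607, 0.2671, 0.2356]
tcp_rot: [0.0, 0.707, 0.708, 0.002]
wrist_force: [0.5, -0.6, -1.2]
width: 0.0368
grip_force: 15.0
clock: 31.5
eef_pos: [0.4803, 0.0699, 0.2403]
tcp_rot: [0.0, 0.707, 0.707, 0.0]
wrist_force: [0.9, 0.1, -1.0]
width: 0.0368
grip_force: 15.0
clock: 32.0
eef_pos: [0.5707, -0.1204, 0.2405]
tcp_rot: [0.0, 0.707, 0.707, 0.0]
wrist_force: [1.1, 1.0, -1.4]
width: 0.0368
grip_force: 15.0
clock: 32.5
eef_pos: [0.6059, -0.1782, 0.1872]
tcp_rot: [-0.001, 0.707, 0.707, -0.0]
wrist_force: [-0.1, 0.1, -1.3]
width: 0.0364
grip_force: 15.0
clock: 33.0
eef_pos: [0.6057, -0.1776, 0.1183]
tcp_rot: [-0.001, 0.707, 0.707, -0.001]
wrist_force: [-0.3, -0.3, 0.4]
width: 0.0364
grip_force: 15.0
[ 0.60686825 -0.17828613  0.12090139]
```

View pics/c8.png

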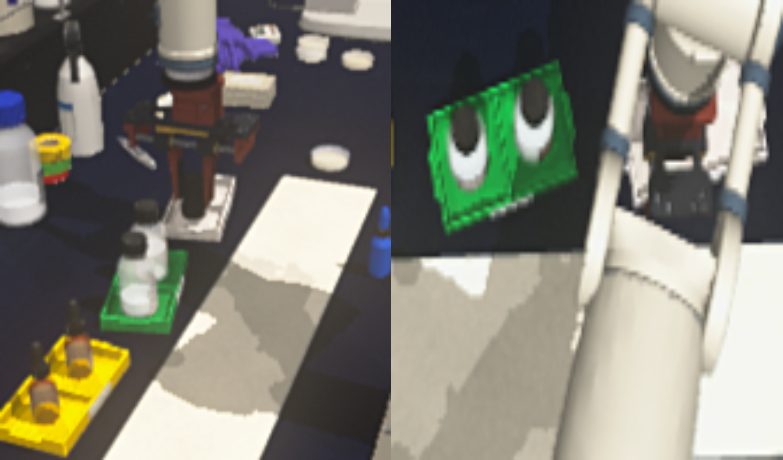

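The eyepiece (195,205) is over the near (+y) white bay, and everything else is standing. Lower to contact at about 0.1027.

```bash
python3 -m handwheel '[{"x":0,"y":0,"z":5,"roll":0},{"x":0,"y":0,"z":10,"roll":0},{"x":0,"y":0,"z":14,"roll":0},{"x":0,"y":0,"z":16,"roll":0},{"x":0,"y":0,"z":16,"roll":0}]' && python3 -m handwheel '[{"x":0,"y":0,"z":0.5,"roll":0},{"x":0,"y":0,"z":1,"roll":0},{"x":0,"y":0,"z":1,"roll":0}]'&& python3 -m handwheel '[{"x":0,"y":0,"z":0.5,"roll":0},{"x":0,"y":0,"z":0.8,"roll":0},{"x":0,"y":0,"z":0.8,"roll":0}]'
```

```text
clock: 33.6
eef_pos: [0.6063, -0.1785, 0.1031]
tcp_rot: [-0.0, 0.707, 0.707, -0.0]
wrist_force: [-0.2, 0.1, -1.9]
width: 0.0368
grip_force: 15.0
clock: 33.9
eef_pos: [0.6066, -0.1786, 0.1027]
tcp_rot: [0.0, 0.707, 0.707, 0.0]
wrist_force: [0.5, -0.1, -0.5]
width: 0.0366
grip_force: 15.0
clock: 34.2
eef_pos: [0.6066, -0.1786, 0.1027]
tcp_rot: [0.0, 0.707, 0.707, 0.0]
wrist_force: [-3.0, 0.9, 3.8]
width: 0.0367
grip_force: 15.0
```

```bash
python3 -m handwheel '[{"x":0,"y":0,"z":-0.3,"roll":0},{"x":0,"y":0,"z":-0.3,"roll":0},{"x":0,"y":0,"z":-0.3,"roll":0},{"x":0,"y":0,"z":-0.3,"roll":0},{"x":0,"y":0,"z":-0.3,"roll":0}]' 0.4 && python3 -m handwheel '[{"x":0,"y":0,"z":-10,"roll":0},{"x":0,"y":0,"z":-40,"roll":0},{"x":0,"y":0,"z":-80,"roll":0},{"x":0,"y":0,"z":-120,"roll":0},{"x":0,"y":0,"z":-150,"roll":0}]' && python3 -m handwheel '[{"x":-40,"y":-30,"z":0,"roll":0},{"x":-80,"y":-60,"z":0,"roll":0},{"x":-120,"y":-90,"z":0,"roll":0},{"x":-160,"y":-120,"z":0,"roll":0},{"x":-200,"y":-150,"z":0,"roll":0}]' 1 && python3 -m handwheel '[{"x":-40,"y":-40,"z":0,"roll":0},{"x":-70,"y":-60,"z":0,"roll":0},{"x":-80,"y":-70,"z":0,"roll":0},{"x":-80,"y":-70,"z":0,"roll":0},{"x":-80,"y":-70,"z":0,"roll":0}]'
python3 - <<'E'
from h import *
f=grab_frame("side");t=grab_frame("top")
c=np.vstack([cv2.resize(t["color"][150:280,130:440],(775,300)),cv2.resize(f["color"][120:360,170:400],(310,300)).repeat(1,1) if 0 else np.hstack([cv2.resize(f["color"][130:350,150:350],(400,300)),np.zeros((300,375,3),np.uint8)])])
cv2.imwrite("pics/c9.png",c)
E
```

```text
clock: 34.7
eef_pos: [0.6065, -0.1786, 0.102]
tcp_rot: [-0.0, 0.707, 0.707, -0.0]
wrist_force: [-0.7, 0.6, 0.0]
width: 0.0617
grip_force: 0.0
clock: 35.2
eef_pos: [0.6067, -0.1786, 0.2564]
tcp_rot: [0.002, 0.707, 0.707, 0.001]
wrist_force: [0.4, 0.8, 0.2]
width: 0.0615
grip_force: 0.0
clock: 35.7
eef_pos: [0.4551, -0.3798, 0.2533]
tcp_rot: [0.001, 0.707, 0.707, 0.0]
wrist_force: [0.8, -1.2, -0.3]
width: 0.088
grip_force: 0.0
clock: 36.2
eef_pos: [0.3872, -0.4579, 0.2525]
tcp_rot: [0.0, 0.707, 0.707, 0.0]
wrist_force: [0.0, -0.3, -0.2]
width: 0.0878
grip_force: 0.0
```

View pics/c9.png

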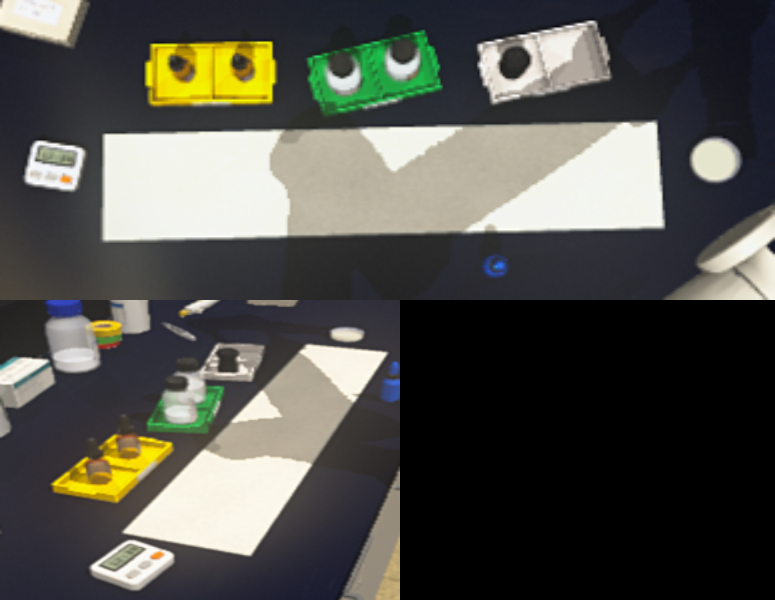

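All five stand upright in their own bays: droppers (182,65) and (242,65), bottles (343,75) and (403,60), eyepiece (515,62). The timer (54,165) and dish (715,160) are unmoved. The robot is clear, so hand in.

```bash
python3 -c "
from bench import *
print(close_job())"
```

```text
the job is handed in; nothing more can be done
None
```

I handed the job in after about 36 s of the 106 s allowed: in the last pictures both reagent bottles stand upright in the green tray, both amber droppers in the yellow and the eyepiece in the white, each in its own bay, with the timer and dish not shifted.

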